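# Lay the job kit on the tool rest by length

## Task

Lay out the kit for the next job on the tool rest: the soapstone holder, the centre punch, the large bright bolt and the small dull bolt, one to each blue pad, in order of length from the longest on the pad next to the red end block to the shortest on the pad next to the black one. Each should lie centred on its pad and along it (either way round), and be let go.

Things in the scene. Friction and masses are not known exactly. Their poses are not given: they have to be found in the camera images.
- soapstone_holder: pale, almost white flat metal holder with a soapstone chalk and a small brass slide, 147 mm long, 14 mm wide, 12 mm high (its solid body is 6 mm high), 50 g; the longest of the four. Origin at the middle of its underside as it lies (half-way along its length), y along its length, z up; it lies flat on the cabinet top.
- centre_punch: dull grey octagonal centre punch with a pointed end, 118 mm long, 12 mm thick, 90 g; the second longest. Origin at the middle of its underside as it lies (half-way along its length), y along its length, z up; it lies flat on the cabinet top.
- bolt_0: large bright hexagon bolt lying on its side, 70 mm long, head 27 mm across and 24 mm high, shank about 16 mm thick, 120 g; the third longest. Origin at the middle of its underside as it lies (half-way along its length), y along its length, z up; it lies flat on the cabinet top.
- bolt_1: smaller hexagon bolt of dull grey-brown steel lying on its side, 53 mm long, head 20 mm across and 18 mm high, shank about 12 mm thick, 55 g; the shortest. Origin at the middle of its underside as it lies (half-way along its length), y along its length, z up; it lies flat on the cabinet top.
- pad_1: fixed blue pad, 120 x 36 mm, 4 mm thick, on the tool rest (a light grey plate 150 x 330 mm, 8 mm thick, lying on the cabinet top). Origin at the centre of the pad's underside, 8 mm above the cabinet top; its upper face is 12 mm above the cabinet top. x along the pad's length, y along the row. The four pads form one row, 65 mm from centre to centre, pad_1 to pad_4 in a row towards -y of the pads' own frame
- pad_2: fixed blue pad, 120 x 36 mm, 4 mm thick, on the tool rest (a light grey plate 150 x 330 mm, 8 mm thick, lying on the cabinet top). Origin at the centre of the pad's underside, 8 mm above the cabinet top; its upper face is 12 mm above the cabinet top. x along the pad's length, y along the row. The four pads form one row, 65 mm from centre to centre, pad_1 to pad_4 in a row towards -y of the pads' own frame
- pad_3: fixed blue pad, 120 x 36 mm, 4 mm thick, on the tool rest (a light grey plate 150 x 330 mm, 8 mm thick, lying on the cabinet top). Origin at the centre of the pad's underside, 8 mm above the cabinet top; its upper face is 12 mm above the cabinet top. x along the pad's length, y along the row. The four pads form one row, 65 mm from centre to centre, pad_1 to pad_4 in a row towards -y of the pads' own frame
- pad_4: fixed blue pad, 120 x 36 mm, 4 mm thick, on the tool rest (a light grey plate 150 x 330 mm, 8 mm thick, lying on the cabinet top). Origin at the centre of the pad's underside, 8 mm above the cabinet top; its upper face is 12 mm above the cabinet top. x along the pad's length, y along the row. The four pads form one row, 65 mm from centre to centre, pad_1 to pad_4 in a row towards -y of the pads' own frame
- red_block: red plastic block 110 x 18 x 14 mm fixed on one end of the tool rest, its centre 54.5 mm beyond the centre of the end pad in the row; origin at the centre of its underside, upper face 22 mm above the cabinet top. x along its length. Which end carries this block changes from start to start
- black_block: black plastic block 110 x 18 x 14 mm fixed on one end of the tool rest, its centre 54.5 mm beyond the centre of the end pad in the row; origin at the centre of its underside, upper face 22 mm above the cabinet top. x along its length. Which end carries this block changes from start to start

How it is judged:
By the outcome, as a careful person would: the job done as asked, in the order asked, and still so for the second after the job is handed in, with the robot touching nothing.
It also fails if it takes over 88 s, if anything falls off the work surface, if the arm or the gripper's body presses on something with over 40 N, if the wrist force passes 120 N, or if a joint passes its speed limit or range.

## Robot

A 7-joint arm with a two-finger parallel gripper is mounted at the origin on a cart in front of the work surface, level with it; the furniture and walls round the work are solid. World frame = base frame: x ahead of the robot, y to its left, z up, the work surface at z = 0. Lengths are in m, angles in rad, forces in N, time in s.
With the tool pointing down it reaches from about 0.35 to 0.9 m from the base axis. Payload 8.1 kg.
Tool frame: the origin (TCP) lies midway between the tips of the shut fingers; the grasp point (between the pads) lies arm.grasp_offset behind it (arm.grasp_offset is the distance from the TCP to the grasp point, in m); z points along the fingers, y is the line along which they close (so a half turn about z gives the same grasp; the last joint's range is limited). The gripper opens to 92 mm and grips with 3 to 60 N. Pads are 19 mm wide; open, the fingers measure 130 mm over their backs; the gripper's body (75 mm by 190 mm) begins 47 mm behind the grasp point.
Start: joints at [-1.275, 0.434, 0.025, 1.573, -0.012, 1.134, -0.075], TCP at [0.243, 0.576, 0.227] pointing down, gripper open.
Joint ranges: [-2.62, 2.62], [-0.44, 2.09], [-1.27, 1.32], [0.08, 2.57], [-1.32, 4.46], [0.12, 2], [-2.74, 2.74]. Speed limits (rad/s): [2.22, 2.22, 3.01, 3.01, 3.14, 3.14, 3.14].

## Interface

Orientations are given as a rotation vector (axis times angle).
In Python, from cell import observe, imaging, arm gives the robot as it stands.
- The arm moves only by the tool apply_moves, never from a script. Its argument "commands" is a list of rows, each a list of 5 numbers: the opening in per cent of the stroke, from 0 (shut) to 100 (fully open), then the shift along the world's x, y, z in units of 0.06 m (1.0 is 0.06 m), then the turn about the world's z in units of 0.5 rad (1.0 is 0.5 rad). A call has 1 to 12 rows; each row shifts and turns the commanded pose from where the row before left it; what a row does not reach is not made up. A row lasts 1/8 s, in which the tool goes at most 62.5 mm and 10.7 degrees, less where a joint would pass 70% of its speed; a pose out of reach is approached as far as the arm can. A call with a number of a shift or a turn outside -1 to 1 is refused whole. A call with a gripper value outside its range is refused whole. The fingers move at their own pace and stop on an object; "newtons" is the grip in N (left out, the last holds). Time passes only in rows, so rows that do not move let the fingers close. It gives the time, the measured TCP pose, the force, the opening and the grip force at its end, in the units of the state.
- observe(): the state, without advancing time (a new reading comes with each control period).
- imaging.get_image(name): name is "side" or "top"; returns (picture, depth): 400x640x3 uint8, red, green, blue; 400x640 float32, m along the optical axis (not along the pixel's ray), 0 where there is no reading.
- imaging.camera_params(name): a dict with "camera_matrix" (3x3 intrinsics, pixels), "origin" and "rotation" of the camera in the world. Camera axes: x right, y up, looking along -z (the intrinsics and any distortion apply to the point x, -y, -z); pixel columns grow to the right and rows downward; lengths in m; the calibration is good to about 2 mm. A picture is of the moment at which its call begins. camera_params takes no time and is no camera call.
- arm.sign_off(): hands the job in; it is judged then, once.
The state is a dict: "clock": time; "joints": joint angles; "dq": joint speeds; "joint_efforts": joint torques, N m; "position": TCP position; "ee_rot": TCP orientation; "force": force on the tool from outside, world axes, zero at the start; "ft_torque": the same for the moment, N m; "width": opening from 0.0 (shut) to 1.0 (fully open); "gripper_force": force on a finger pad.
Only numpy, scipy, OpenCV 4.12 (cv2) and the standard library are available. Lean on these libraries where they do the work, as an engineer would, in place of code of your own. Each camera call takes 0.05 s, during which the arm holds its last target. There are 200 camera calls.

## Working session

There is one attempt and no reset: what is moved stays moved. The work goes in short steps, Python scripts to look and compute and a tool call to move; the robot and the scene stay as the last step left them, time stands still between calls to the robot, and variables do not carry over. Pictures are saved under pics/ and viewed, at most 14 in all, crops included, and the job is handed in when it is done.

Besides the shell and the picture viewer there is one more tool, called after ">>>" as name(argument=value, ...) on one line, values as JSON. apply_moves: Moves the arm, as the interface text tells. Its arguments: {"type":"object","properties":{"commands":{"type":"array"},"newtons":{"type":"number"}},"required":["commands"]}

```bash
mkdir -p pics; ls; python3 - <<'E'
from cell import observe, imaging, arm
import cv2,numpy as np
print(observe(), arm.grasp_offset)
for n in ["top","side"]:
    p,d=imaging.get_image(n); np.savez(f"pics/{n}0.npz",p=p,d=d)
    cv2.imwrite(f"pics/{n}0.png",p[:,:,::-1]); print(n,imaging.camera_params(n))
E
```

```text
pics
{'clock': 0.0, 'joints': array([-1.27458901,  0.43521116,  0.02498886,  1.57412781, -0.01160668,
        1.13403641, -0.075086  ]), 'dq': array([-0.00038971,  0.00171654,  0.00101752,  0.00031463, -0.00011701,
        0.00040601, -0.00098604]), 'joint_efforts': array([-3.29949935e-04, -6.67857528e+01,  9.84850042e-01, -3.14459968e+01,
       -6.05958374e-02,  4.31128673e-02,  1.53739629e-04]), 'position': array([0.24255061, 0.57542659, 0.22594065]), 'ee_rot': array([-6.22379399e-01, -3.07914342e+00,  2.55689460e-03]), 'force': array([ 0.46427108, -1.22957576, -0.44391203]), 'ft_torque': array([ 0.00972144, -0.05816238,  0.00564037]), 'gripper_force': 0.0, 'width': 0.9971762143386612} 0.0188
top {'camera_matrix': array([[475.90637478,   0.        , 320.08419254],
       [  0.        , 475.90637478, 201.31659066],
       [  0.        ,   0.        ,   1.        ]]), 'origin': array([0.42062048, 0.01306115, 1.08514337]), 'rotation': array([ 0.07662191, -0.12068766, -1.57019101])}
side {'camera_matrix': array([[413.59915372,   0.        , 320.35956798],
       [  0.        , 413.59915372, 198.70721086],
       [  0.        ,   0.        ,   1.        ]]), 'origin': array([ 0.21060079, -0.60275552,  0.57815824]), 'rotation': array([ 0.88385871, -0.2423143 , -0.4806518 ])}
```

View pics/top0.png

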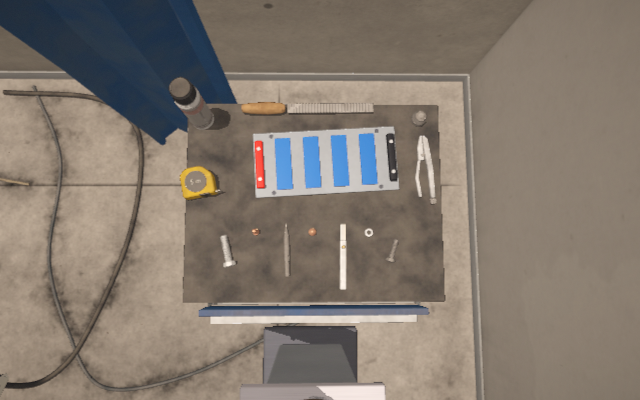

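View pics/side0.png

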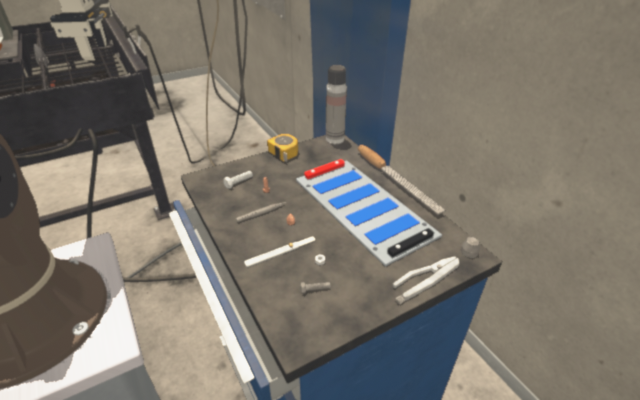

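The top view shows the red block at the left (260,165) and the black one at the right (391,157), with pads at x = 284, 312, 340 and 369. The tools lie at bolt_0 (227,250), punch (287,250), holder (343,256) and bolt_1 (393,250). The side view agrees. Next I'll measure them.

```bash
cat > h.py <<'E'
import cv2,numpy as np
from cell import imaging
from scipy.spatial.transform import Rotation as R
def ray(n,uv,z):
    c=imaging.camera_params(n);K=c["camera_matrix"];uv=np.atleast_2d(uv).astype(float)
    d=np.c_[(uv[:,0]-K[0,2])/K[0,0],-(uv[:,1]-K[1,2])/K[1,1],-np.ones(len(uv))]
    d=d@R.from_rotvec(c["rotation"]).as_matrix().T;o=c["origin"]
    return o+d*((z-o[2])/d[:,2])[:,None]
def stat(n,m,z):
    """world centre of extents, length, width, axis angle from a mask"""
    v,u=np.nonzero(m);P=ray(n,np.c_[u,v],z)[:,:2]
    c=P.mean(0);a=np.linalg.svd(P-c,full_matrices=False)[2][0]
    if a[0]<0:a=-a
    b=np.array([-a[1],a[0]]);s=(P-c)@a;t=(P-c)@b
    mid=c+a*(s.max()+s.min())/2+b*(t.max()+t.min())/2
    # centroid minus mid along a: tells which end is heavy
    return np.round(mid*1e3,1),np.round(c*1e3,1),np.round([np.ptp(s)*1e3,np.ptp(t)*1e3],1),np.round(np.degrees(np.arctan2(a[1],a[0])),2)
def big(m,box):
    x0,y0,x1,y1=box;k=np.zeros(m.shape,np.uint8);k[y0:y1,x0:x1]=m[y0:y1,x0:x1]
    _,l,s,_=cv2.connectedComponentsWithStats(k)
    return l==1+s[1:,4].argmax()
def masks(p):
    """foreground by brightness over local background; blue pads"""
    h=cv2.cvtColor(p,cv2.COLOR_RGB2HSV);g=cv2.cvtColor(p,cv2.COLOR_RGB2GRAY)
    bg=cv2.medianBlur(g,41)
    fg=(g.astype(int)-bg>22).astype(np.uint8)
    blue=((h[...,0]>95)&(h[...,0]<125)&(h[...,1]>130)&(h[...,2]>100)).astype(np.uint8)
    return fg,blue
E
cat > m.py <<'E'
from h import *
B={"top":dict(bolt_0=(210,228,242,275),punch=(276,215,297,285),holder=(333,215,353,297),bolt_1=(382,230,404,270)),
 "side":dict(bolt_0=(215,162,256,196),punch=(230,196,290,225),holder=(238,230,320,270),bolt_1=(292,275,335,300))}
Z=dict(bolt_0=.011,punch=.006,holder=.005,bolt_1=.008)
PB={"top":[(272,135,295,192),(300,133,322,190),(329,131,351,189),(358,130,379,187)]}
for n in ["top","side"]:
    p=np.load(f"pics/{n}0.npz")["p"];fg,bl=masks(p)
    for k,b in B[n].items(): print(n,k,*stat(n,big(fg,b),Z[k]))
    _,l,s,_=cv2.connectedComponentsWithStats(bl)
    for i in range(1,len(s)):
        if 300<s[i,4]<1500 and 100<s[i,1]<250: print(n,"pad",*stat(n,l==i,.012))
    if n=="top":
        o=p.copy();o[fg>0]=(0,255,0)
        cv2.imwrite("pics/ov.png",np.vstack([cv2.resize(q[205:300,200:420,::-1],None,fx=3.4,fy=3,interpolation=1) for q in(p,o)])[:600])
E
python3 m.py
```

```text
top bolt_0 [445.8 193. ] [442.  193.1] [71.2 27.2] 12.58
top punch [446.7  59.9] [442.7  59.9] [116.7   9.8] 1.87
top holder [433.2 -67.8] [427.9 -68.1] [148.2  15.9] -0.66
top bolt_1 [ 445.5 -181.5] [ 441.8 -180.5] [49.5 14.2] -18.27
top pad [652.2 -62.2] [651.6 -62.3] [118.   33.2] 3.24
top pad [ 656.1 -127.4] [ 655.6 -127.3] [117.1  34.6] 3.63
top pad [648.5   2. ] [648.1   1.9] [117.   34.4] 3.8
top pad [644.5  67. ] [643.8  66.8] [117.1  34. ] 3.86
side bolt_0 [443.6 193.2] [439.8 190.5] [79.7 43.8] 13.31
side punch [441.1  59.6] [437.9  59.3] [106.   14.1] 1.26
side holder [430.9 -70.8] [425.8 -71.4] [149.2  21. ] -0.57
side bolt_1 [ 446.2 -181.2] [ 443.8 -180.1] [50.1 14.3] -24.78
side pad [641.4  61.2] [640.1  60.8] [116.9  34.3] 3.37
side pad [645.2  -3.5] [643.5  -3.6] [117.3  34.3] 3.47
side pad [649.6 -68. ] [647.8 -68.1] [116.3  34.3] 3.49
side pad [ 653.1 -132.6] [ 651.2 -132.8] [117.   34.5] 3.44
```

View pics/ov.png

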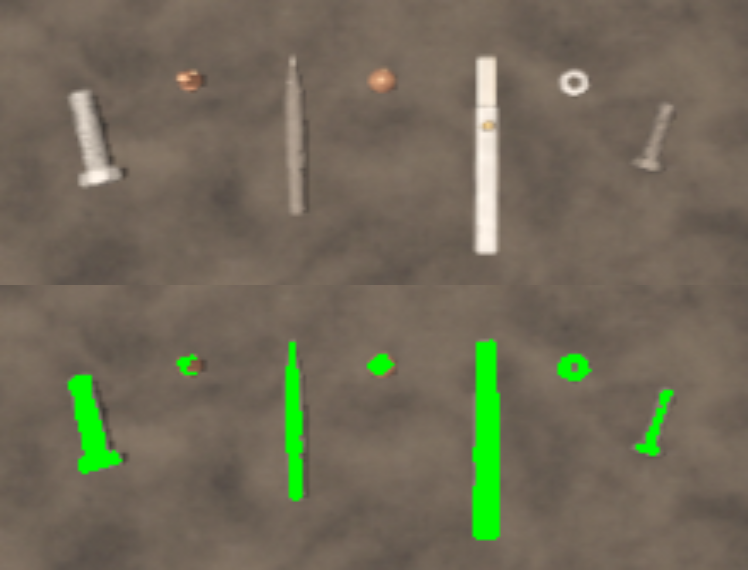

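The top view shows clean silhouettes for bolt_0, the punch and the holder, and both bolts have their heads toward the robot. The sizes match the given ones, and the two cameras agree to 3–5 mm, so I'll average them. Moving to bolt_0 first, staying above it.

>>> apply_moves(commands=[[55, 0.34, -0.64, -0.21, 0.124], [55, 0.34, -0.64, -0.21, 0.124], [55, 0.34, -0.64, -0.21, 0.124], [55, 0.34, -0.64, -0.21, 0.124], [55, 0.34, -0.64, -0.21, 0.124], [55, 0.34, -0.64, -0.21, 0.124], [55, 0.34, -0.64, -0.21, 0.124], [55, 0.34, -0.64, -0.21, 0.124], [55, 0.34, -0.64, -0.21, 0.124], [55, 0.34, -0.64, -0.21, 0.124], [55, 0, 0, 0, 0], [55, 0, 0, 0, 0]], newtons=30)

```text
clock: 1.6
position: [0.4465, 0.1923, 0.1007]
ee_rot: [0.345, -3.122, -0.0]
force: [-0.9, 0.5, 0.5]
width: 0.549
gripper_force: 0.0
```

```bash
cat > st.py <<'E'
from h import *
from cell import observe
s=observe();y=R.from_rotvec(s["ee_rot"]).as_matrix()
print(round(s["clock"],2),np.round(s["position"]*1e3,1),"objang",round(float(np.degrees(np.arctan2(y[1,1],y[0,1])))-90,2),"F",np.round(s["force"],1),"w",round(s["width"]*92,1),s["gripper_force"],"tilt",np.round(y[:2,2],3))
E
python3 st.py; python3 - <<'E'
from h import *
for n in["top","side"]:
    p,d=imaging.get_image(n); q=p[180:300,160:300] if n=="top" else p[100:220,180:320]
    cv2.imwrite(f"pics/{n}1.png",cv2.resize(q[:,:,::-1],None,fx=4,fy=4))
E
```

```text
1.6 [446.5 192.3 100.7] objang 12.63 F [-0.9  0.5  0.5] w 50.5 0.0 tilt [-0.001  0.   ]
```

View pics/side1.png

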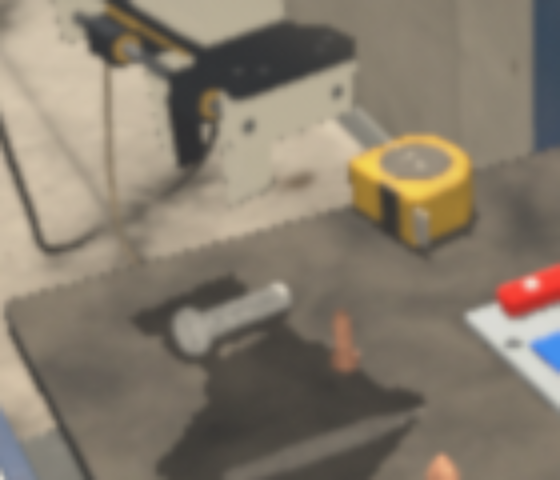

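```bash
python3 - <<'E'
from h import *
for n in["top","side"]:
    c=imaging.camera_params(n);Rm=R.from_rotvec(c["rotation"]).as_matrix()
    for P in([.4465,.1923,.1007],[.446,.1923,0.01]):
        q=Rm.T@(np.array(P)-c["origin"]);q=q*[1,-1,-1];q=c["camera_matrix"]@q;print(n,q[:2]/q[2])
p,d=imaging.get_image("side");cv2.imwrite("pics/s1.png",p[:260,100:500,::-1].repeat(2,0).repeat(2,1))
E
```

```text
top [219.14725771 249.00413737]
top [226.54217261 250.27905677]
side [233.95827297 144.20893178]
side [238.38835346 177.35695224]
```

View pics/s1.png

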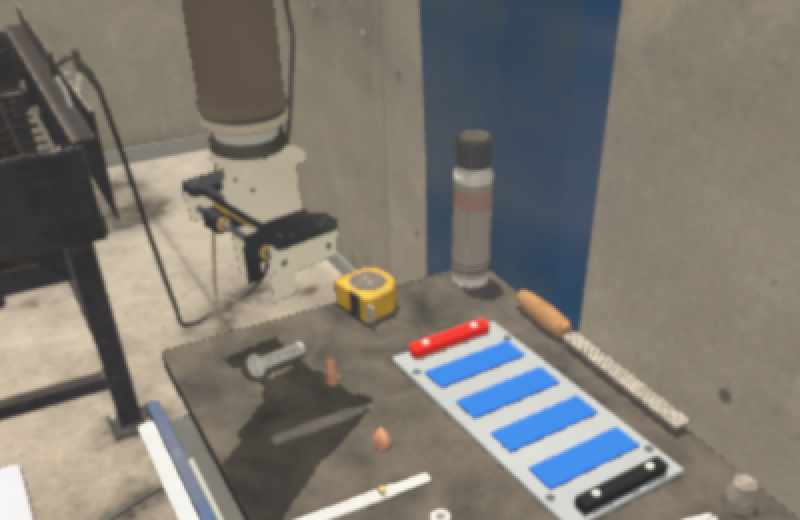

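The side view shows the near fingertip at about (242,145), which fits the projected TCP at (234,144), and the open fingers straddle bolt_0. Descending and gripping.

>>> apply_moves(commands=[[55, 0, 0, -0.5, 0], [55, 0, 0, -0.5, 0], [55, 0, 0, -0.4, 0], [55, 0, 0, -0.19, 0], [55, 0, 0, 0, 0], [0, 0, 0, 0, 0], [0, 0, 0, 0, 0], [0, 0, 0, 0, 0], [0, 0, 0, 0, 0], [0, 0, 0, 0, 0]])

```text
clock: 3.0
position: [0.447, 0.1922, 0.0058]
ee_rot: [-0.347, 3.122, 0.001]
force: [-1.2, -0.0, 6.5]
width: 0.226
gripper_force: 29.8
```

```bash
python3 st.py
```

```text
3.0 [447.  192.2   5.8] objang 12.67 F [-1.2 -0.   6.5] w 20.8 29.796648955671117 tilt [0.001 0.   ]
```

>>> apply_moves(commands=[[0, 0, 0, 0.5, 0], [0, 0, 0, 0.7, 0], [0, 0.428, -0.535, 0, -0.04], [0, 0.428, -0.535, 0, -0.04], [0, 0.428, -0.535, 0, -0.04], [0, 0.428, -0.535, 0, -0.04], [0, 0.428, -0.535, 0, -0.04], [0, 0.428, -0.535, 0, -0.04], [0, 0.428, -0.535, 0, -0.04], [0, 0.428, -0.535, 0, -0.04], [0, 0, 0, 0, 0], [0, 0, 0, 0, 0]])

```text
clock: 4.5
position: [0.6514, -0.0643, 0.0767]
ee_rot: [0.096, -3.139, -0.001]
force: [-0.1, 0.8, -2.3]
width: 0.23
gripper_force: 29.8
```

```bash
python3 st.py; python3 - <<'E'
from h import *
q=[]
for n,b in(("side",(270,100,470,280)),("top",(300,110,410,210))):
    p,d=imaging.get_image(n);x0,y0,x1,y1=b;q.append(cv2.resize(p[y0:y1,x0:x1,::-1],(400,400)))
cv2.imwrite("pics/g1.png",np.hstack(q))
E
```

```text
4.5 [651.4 -64.3  76.7] objang 3.51 F [-0.1  0.8 -2.3] w 21.2 29.835985876852646 tilt [-0.001  0.001]
```

View pics/g1.png

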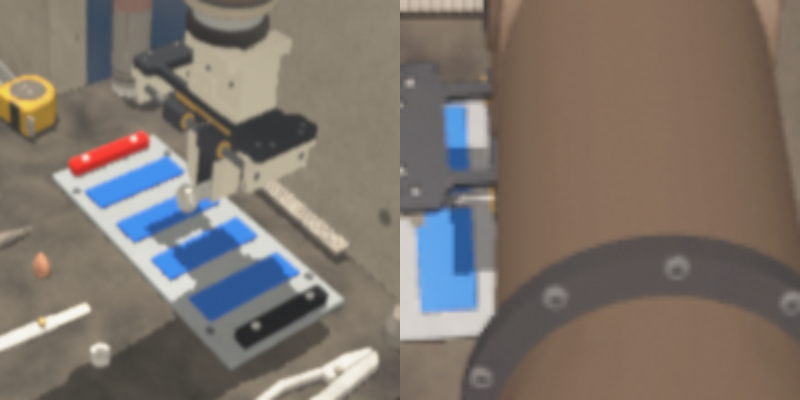

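The side view (left) shows bolt_0 held level, head toward the camera, above pad 3. The top view is blocked by the arm. Lowering and releasing.

>>> apply_moves(commands=[[0, 0.02, -0.01, -0.5, 0], [0, 0, 0, -0.3, 0], [0, 0, 0, -0.15, 0], [0, 0, 0, 0, 0], [45, 0, 0, 0, 0], [45, 0, 0, 0, 0], [45, 0, 0, 0, 0], [45, 0, 0, 0.5, 0], [45, 0, 0, 0.7, 0], [45, -0.5, 0, 0.2, 0], [45, -0.5, 0, 0, 0], [45, -0.5, 0, 0, 0]])

```text
clock: 6.1
position: [0.5627, -0.0655, 0.105]
ee_rot: [-0.096, 3.139, -0.0]
force: [-0.3, 0.5, 0.1]
width: 0.451
gripper_force: 0.0
```

```bash
python3 st.py
```

```text
6.1 [562.7 -65.5 105. ] objang 3.5 F [-0.3  0.5  0.1] w 41.5 0.0 tilt [0.001 0.   ]
```

>>> apply_moves(commands=[[45, -0.545, -0.015, 0, -0.036], [45, -0.545, -0.015, 0, -0.036], [45, -0.545, -0.015, 0, -0.036], [45, -0.545, -0.015, 0, -0.036], [45, 0, 0, -0.6, 0], [45, 0, 0, -0.6, 0], [45, 0, 0, -0.3, 0]])

```text
clock: 6.98
position: [0.4321, -0.069, 0.0133]
ee_rot: [-0.017, -3.141, -0.0]
force: [-0.5, -0.9, 0.5]
width: 0.449
gripper_force: 0.0
```

```bash
python3 st.py; python3 - <<'E'
from h import *
q=[]
for n,b in(("side",(220,130,440,310)),("top",(250,120,410,300))):
    p,d=imaging.get_image(n);np.savez(f"pics/{n}2.npz",p=p);x0,y0,x1,y1=b;q.append(cv2.resize(p[y0:y1,x0:x1,::-1],(400,400)))
cv2.imwrite("pics/g2.png",np.hstack(q))
E
```

```text
6.97 [432.1 -69.   13.3] objang -0.62 F [-0.5 -0.9  0.5] w 41.3 0.0 tilt [-0.001  0.   ]
```

View pics/g2.png

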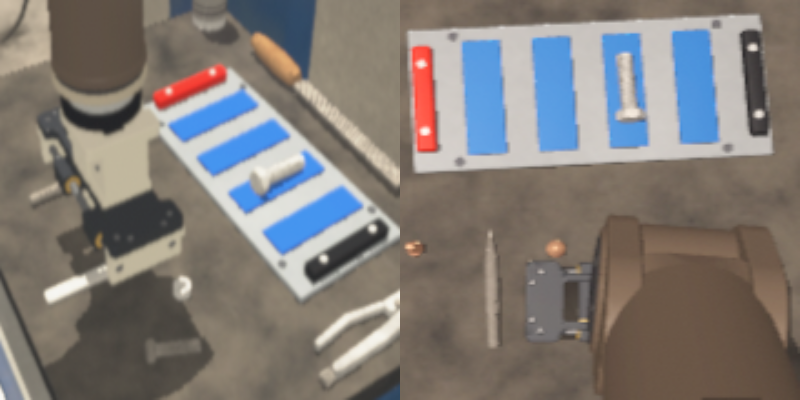

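Bolt_0 lies on pad 3: in the top half it spans rows 53–122 against 33–147 for the pad, so it is centred and aligned. The gripper straddles the holder. Gripping it.

>>> apply_moves(commands=[[45, 0, 0, -0.16, 0], [45, 0, 0, 0, 0], [0, 0, 0, 0, 0], [0, 0, 0, 0, 0], [0, 0, 0, 0, 0], [0, 0, 0, 0, 0], [0, 0, 0, 0.3, 0], [0, 0, 0, 0.7, 0]])

```text
clock: 8.07
position: [0.4312, -0.0689, 0.0643]
ee_rot: [-0.017, -3.138, -0.0]
force: [0.7, 0.6, -0.1]
width: 0.129
gripper_force: 30.0
```

```bash
python3 st.py
```

```text
8.07 [431.2 -68.9  64.3] objang -0.62 F [ 0.7  0.6 -0.1] w 11.8 29.999925792217255 tilt [-0.004  0.   ]
```

>>> apply_moves(commands=[[0, 0.44, 0.28, 0.1, 0.018], [0, 0.44, 0.28, 0, 0.018], [0, 0.44, 0.28, 0, 0.018], [0, 0.44, 0.28, 0, 0.018], [0, 0.44, 0.28, 0, 0.018], [0, 0.44, 0.28, 0, 0.018], [0, 0.44, 0.28, 0, 0.018], [0, 0.44, 0.28, 0, 0.018], [0, 0, 0, 0, 0], [0, 0, 0, 0, 0]])

```text
clock: 9.32
position: [0.6429, 0.0648, 0.0703]
ee_rot: [0.096, -3.139, 0.001]
force: [-0.2, -1.0, 0.1]
width: 0.127
gripper_force: 30.0
```

```bash
python3 st.py; python3 - <<'E'
from h import *
q=[]
for n,b in(("side",(250,70,410,250)),("top",(250,110,410,290))):
    p,d=imaging.get_image(n);x0,y0,x1,y1=b;q.append(cv2.resize(p[y0:y1,x0:x1,::-1],(400,450)))
cv2.imwrite("pics/g3.png",np.hstack(q))
E
```

```text
9.32 [642.9  64.8  70.3] objang 3.49 F [-0.2 -1.   0.1] w 11.7 29.99979168176651 tilt [-0.001 -0.001]
```

View pics/g3.png

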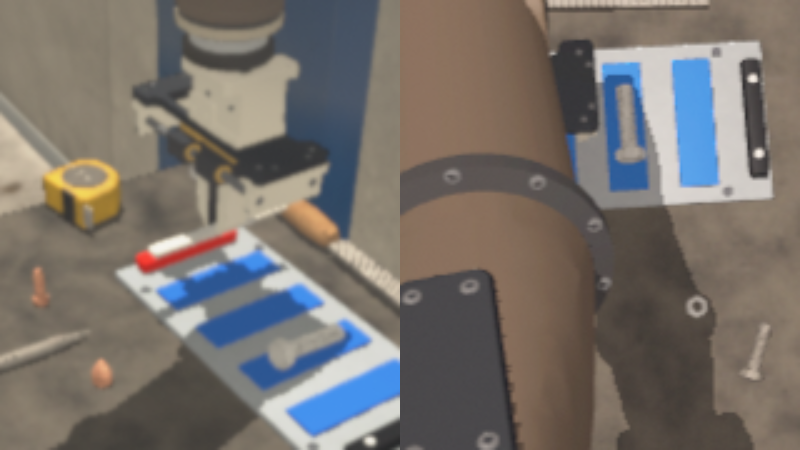

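The side view shows the white end of the holder at (190,247), held level above the pad at the red end. Lowering it.

>>> apply_moves(commands=[[0, 0.01, 0, -0.5, 0], [0, 0, 0, -0.3, 0], [0, 0, 0, -0.09, 0], [0, 0, 0, 0, 0], [40, 0, 0, 0, 0], [40, 0, 0, 0, 0], [40, 0, 0, 0, 0], [45, 0, 0, 0.5, 0], [45, 0, 0, 0.7, 0], [45, -0.5, 0, 0.2, 0], [45, -0.5, 0, 0, 0], [45, -0.5, 0, 0, 0]])

```text
clock: 10.92
position: [0.5536, 0.0654, 0.1017]
ee_rot: [-0.096, 3.139, 0.0]
force: [-0.5, 0.3, 0.1]
width: 0.447
gripper_force: 0.0
```

```bash
python3 st.py
```

```text
10.93 [553.6  65.4 101.7] objang 3.5 F [-0.5  0.3  0.1] w 41.1 0.0 tilt [0.001 0.   ]
```

>>> apply_moves(commands=[[45, -0.45, -0.024, 0, -0.017], [45, -0.45, -0.024, 0, -0.017], [45, -0.45, -0.024, 0, -0.017], [45, -0.45, -0.024, 0, -0.017], [45, 0, 0, -0.6, 0], [45, 0, 0, -0.6, 0], [45, 0, 0, -0.3, 0], [45, 0, 0, -0.13, 0], [45, 0, 0, 0, 0]])

```text
clock: 12.05
position: [0.4464, 0.0596, 0.0036]
ee_rot: [0.043, -3.141, 0.0]
force: [-0.3, -0.3, -0.3]
width: 0.451
gripper_force: 0.0
```

```bash
python3 st.py; python3 - <<'E'
from h import *
q=[]
for n,b in(("side",(200,120,420,300)),("top",(220,110,380,290))):
    p,d=imaging.get_image(n);np.savez(f"pics/{n}3.npz",p=p);x0,y0,x1,y1=b;q.append(cv2.resize(p[y0:y1,x0:x1,::-1],(400,450)))
cv2.imwrite("pics/g4.png",np.hstack(q))
E
```

```text
12.05 [446.4  59.6   3.6] objang 1.55 F [-0.3 -0.3 -0.3] w 41.5 0.0 tilt [-0. -0.]
```

View pics/g4.png

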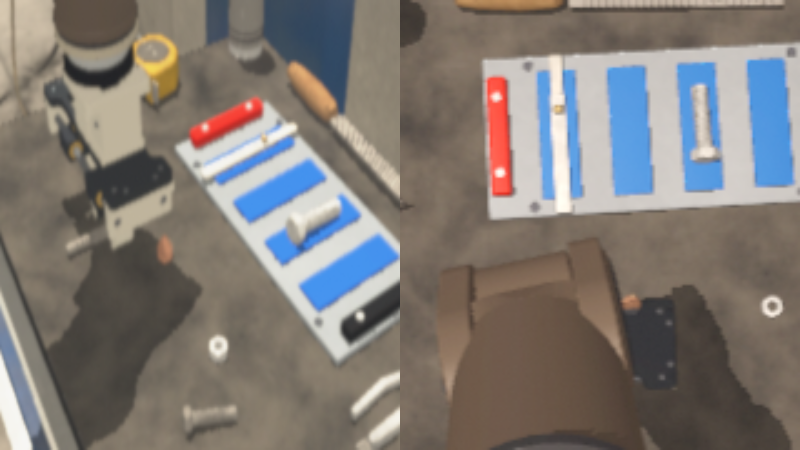

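The holder lies on the red-end pad, rows 56–211 against 70–199 for the pad, so it is centred. The gripper straddles the punch. Gripping it now and carrying it to pad 2.

>>> apply_moves(commands=[[0, 0, 0, 0, 0], [0, 0, 0, 0, 0], [0, 0, 0, 0, 0], [0, 0, 0, 0, 0], [0, 0, 0, 0.4, 0], [0, 0, 0, 0.7, 0], [0, 0.56, -0.166, 0, 0.011], [0, 0.56, -0.166, 0, 0.011], [0, 0.56, -0.166, 0, 0.011], [0, 0.56, -0.166, 0, 0.011], [0, 0.56, -0.166, 0, 0.011], [0, 0.56, -0.166, 0, 0.011]])

```text
clock: 13.65
position: [0.6486, -0.0005, 0.0691]
ee_rot: [0.095, -3.139, -0.0]
force: [0.3, 0.6, -1.8]
width: 0.113
gripper_force: 30.0
```

>>> apply_moves(commands=[[0, 0, 0, 0, 0], [0, 0, 0, 0, 0]])

```text
clock: 13.9
position: [0.6468, 0.0001, 0.0689]
ee_rot: [0.094, -3.138, -0.0]
force: [-0.8, 0.6, -1.7]
width: 0.114
gripper_force: 30.0
```

```bash
python3 st.py; python3 - <<'E'
from h import *
q=[]
for n,b in(("side",(250,70,410,250)),("top",(250,110,410,290))):
    p,d=imaging.get_image(n);x0,y0,x1,y1=b;q.append(cv2.resize(p[y0:y1,x0:x1,::-1],(400,450)))
cv2.imwrite("pics/g5.png",np.hstack(q))
E
```

```text
13.9 [6.468e+02 1.000e-01 6.890e+01] objang 3.45 F [-0.8  0.6 -1.7] w 10.5 29.99970949859744 tilt [-0.002  0.   ]
```

View pics/g5.png

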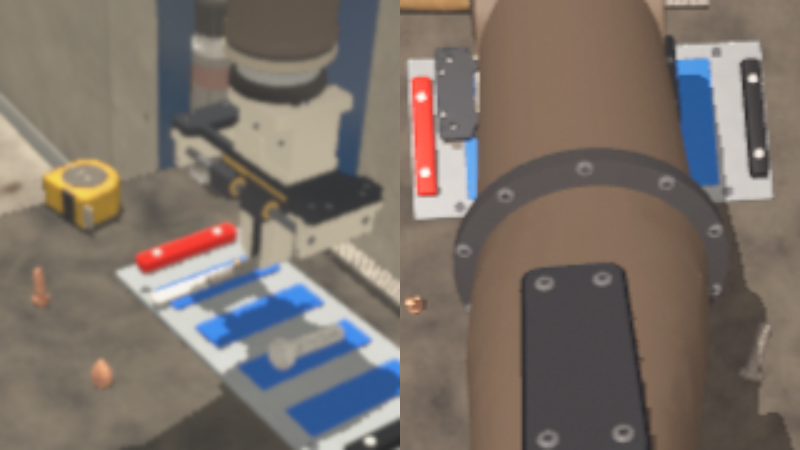

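The side view shows the punch gripped above pad 2, with its tail in front of the fingers. Lowering it.

>>> apply_moves(commands=[[0, 0.02, 0, -0.5, 0], [0, 0, 0, -0.3, 0], [0, 0, 0, -0.08, 0], [0, 0, 0, 0, 0], [35, 0, 0, 0, 0], [35, 0, 0, 0, 0], [35, 0, 0, 0, 0], [35, 0, 0, 0.5, 0], [45, 0, 0, 0.7, 0], [45, -0.5, -0.3, 0.2, 0], [45, -0.5, -0.5, 0, 0], [45, -0.5, -0.5, 0, 0]])

```text
clock: 15.5
position: [0.5585, -0.0789, 0.1012]
ee_rot: [-0.095, 3.139, -0.0]
force: [0.7, -1.4, 0.5]
width: 0.451
gripper_force: 0.0
```

```bash
python3 st.py
```

```text
15.5 [558.5 -78.9 101.2] objang 3.47 F [ 0.7 -1.4  0.5] w 41.5 0.0 tilt [ 0.001 -0.   ]
```

```bash
python3 - <<'E'
from h import *
for n,b in(("top",(380,230,406,270)),("side",(290,272,337,300))):
  p=np.load(f"pics/{n}0.npz")["p"];g=cv2.cvtColor(p,cv2.COLOR_RGB2GRAY).astype(int);bg=cv2.medianBlur(g.astype(np.uint8),41)
  for t in(10,14,18,24):
    m=big((g-bg>t).astype(np.uint8),b);s=stat(n,m,.008)
    v,u=np.nonzero(m);P=ray(n,np.c_[u,v],.007)[:,:2];P=P[P[:,0]>.438]   # shank only
    f=np.polyfit(P[:,0],P[:,1],1);print(n,t,*s,"shank",round(np.degrees(np.arctan(f[0])),1), "y at 446:",round(np.polyval(f,.446)*1e3,1))
E
```

```text
top 10 [ 446.1 -180.8] [ 442.6 -180.4] [51.6 17. ] -18.13 shank -17.3 y at 446: -181.8
top 14 [ 445.7 -180.8] [ 442.3 -180.5] [51.  16.4] -17.54 shank -17.4 y at 446: -181.8
top 18 [ 445.5 -181.2] [ 442.7 -180.6] [49.5 14.2] -17.45 shank -17.7 y at 446: -181.7
top 24 [ 438.7 -179.2] [ 435.2 -178.3] [35.1 14.2] -18.19 shank -20.9 y at 446: -181.8
side 10 [ 445.  -182.1] [ 442.3 -180.5] [51.8 18.5] -23.28 shank -22.1 y at 446: -181.2
side 14 [ 445.3 -181.3] [ 442.8 -180.2] [51.8 16.1] -24.01 shank -22.4 y at 446: -180.8
side 18 [ 446.3 -181.1] [ 444.1 -180.5] [50.1 14.5] -24.59 shank -23.0 y at 446: -180.5
side 24 [ 446.6 -180.4] [ 443.8 -180.1] [50.1 12.3] -25.05 shank -22.5 y at 446: -180.7
```

>>> apply_moves(commands=[[45, -0.376, -0.341, 0, -0.15], [45, -0.376, -0.341, 0, -0.15], [45, -0.376, -0.341, 0, -0.15], [45, -0.376, -0.341, 0, -0.15], [45, -0.376, -0.341, 0, -0.15], [45, 0, 0, -0.6, 0], [45, 0, 0, -0.4, 0], [45, 0, 0, 0, 0]])

```text
clock: 16.5
position: [0.4446, -0.1807, 0.0396]
ee_rot: [-0.495, -3.099, -0.0]
force: [-0.6, -0.3, 0.1]
width: 0.447
gripper_force: 0.0
```

```bash
python3 st.py; python3 - <<'E'
from h import *
q=[]
for n,b in(("side",(220,140,440,320)),("top",(250,110,410,290))):
    p,d=imaging.get_image(n);x0,y0,x1,y1=b;q.append(cv2.resize(p[y0:y1,x0:x1,::-1],(400,450)))
cv2.imwrite("pics/g6.png",np.hstack(q))
E
```

```text
16.5 [ 444.6 -180.7   39.6] objang -18.14 F [-0.6 -0.3  0.1] w 41.1 0.0 tilt [-0.003  0.001]
```

View pics/g6.png

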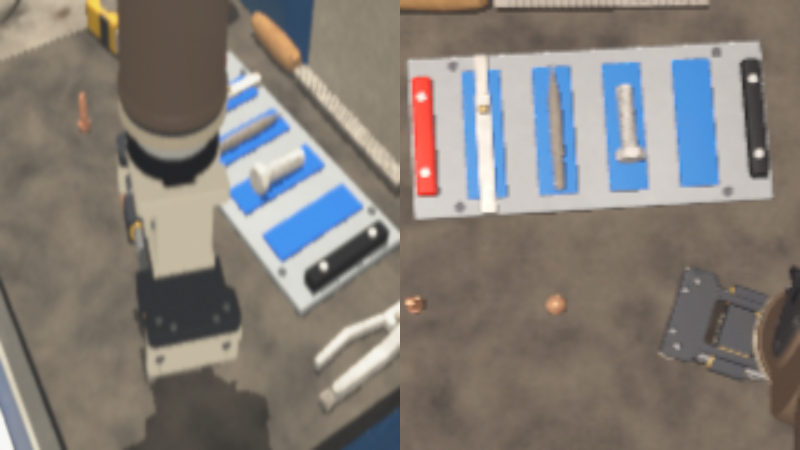

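The top half shows the punch centred on pad 2, rows 68–190 against 65–195 for the pad, and the holder and bolt_0 unchanged. The gripper is over bolt_1.

>>> apply_moves(commands=[[45, 0, 0, -0.4, 0], [45, 0, 0, -0.185, 0], [45, 0, 0, 0, 0], [0, 0, 0, 0, 0], [0, 0, 0, 0, 0], [0, 0, 0, 0, 0], [0, 0, 0, 0, 0], [0, 0, 0, 0.4, 0], [0, 0, 0, 0.7, 0], [0, 0, 0, 0, 0]])

```text
clock: 17.85
position: [0.4482, -0.181, 0.074]
ee_rot: [0.492, 3.098, -0.001]
force: [0.5, -0.5, -0.6]
width: 0.166
gripper_force: 29.6
```

```bash
python3 st.py
```

```text
17.85 [ 448.2 -181.    74. ] objang -18.04 F [ 0.5 -0.5 -0.6] w 15.3 29.63478957710322 tilt [ 0.005 -0.001]
```

>>> apply_moves(commands=[[0, 0.435, 0.107, 0, 0.094], [0, 0.435, 0.107, 0, 0.094], [0, 0.435, 0.107, 0, 0.094], [0, 0.435, 0.107, 0, 0.094], [0, 0.435, 0.107, 0, 0.094], [0, 0.435, 0.107, 0, 0.094], [0, 0.435, 0.107, 0, 0.094], [0, 0.435, 0.107, 0, 0.094], [0, 0, 0, 0, 0], [0, 0, 0, 0, 0]])

```text
clock: 19.1
position: [0.6539, -0.1293, 0.0705]
ee_rot: [0.095, -3.138, -0.0]
force: [0.5, -0.3, 0.3]
width: 0.168
gripper_force: 29.6
```

```bash
python3 st.py; python3 - <<'E'
from h import *
q=[]
for n,b in(("side",(260,90,460,290)),("top",(250,110,430,290))):
    p,d=imaging.get_image(n);x0,y0,x1,y1=b;q.append(cv2.resize(p[y0:y1,x0:x1,::-1],(400,400)))
cv2.imwrite("pics/g7.png",np.hstack(q))
E
```

```text
19.1 [ 653.9 -129.3   70.5] objang 3.46 F [ 0.5 -0.3  0.3] w 15.4 29.633897954772692 tilt [-0.002  0.   ]
```

View pics/g7.png

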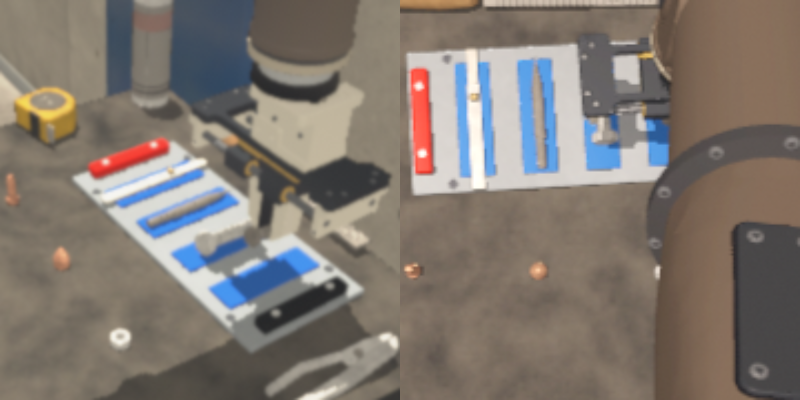

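The side view shows the gripper over pad 4 (the width of 15.4 mm confirms bolt_1 is held), and the other three are undisturbed. Lowering it and retreating.

>>> apply_moves(commands=[[0, 0.01, 0, -0.5, 0], [0, 0, 0, -0.3, 0], [0, 0, 0, -0.09, 0], [0, 0, 0, 0, 0], [35, 0, 0, 0, 0], [35, 0, 0, 0, 0], [35, 0, 0, 0, 0], [35, 0, 0, 0.5, 0], [35, 0, 0, 0.7, 0], [35, -0.7, 0, 0.5, 0], [35, -0.7, 0, 0.5, 0], [35, -0.7, 0, 0, 0]])

```text
clock: 20.7
position: [0.5301, -0.1294, 0.1527]
ee_rot: [-0.096, 3.135, -0.001]
force: [0.9, -0.9, 1.0]
width: 0.351
gripper_force: 0.0
```

>>> apply_moves(commands=[[35, -0.7, 0, 0, 0], [35, -0.7, 0, 0, 0], [35, 0, 0, 0, 0]])

```text
clock: 21.08
position: [0.4427, -0.1293, 0.1504]
ee_rot: [0.094, -3.139, -0.0]
force: [-0.2, 0.0, -0.0]
width: 0.356
gripper_force: 0.0
```

```bash
python3 st.py; python3 - <<'E'
from h import *
q=[]
for n,b in(("side",(285,145,445,265)),("top",(250,120,410,240))):
    p,d=imaging.get_image(n);x0,y0,x1,y1=b;q.append(cv2.resize(p[y0:y1,x0:x1,::-1],(640,300) if 0 else (400,300)))
cv2.imwrite("pics/g8.png",np.hstack(q))
E
```

```text
21.07 [ 442.7 -129.3  150.4] objang 3.42 F [-0.2  0.  -0. ] w 32.8 0.0 tilt [-0.002  0.   ]
```

View pics/g8.png

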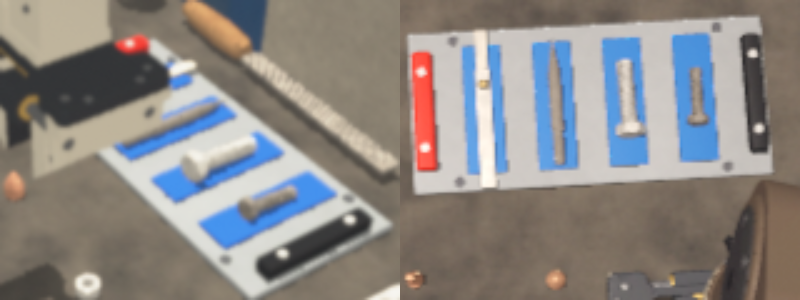

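All four lie along their pads in the right order. A quick numeric check before handing in.

```bash
python3 - <<'E'
from h import *
p,d=imaging.get_image("top");h=cv2.cvtColor(p,cv2.COLOR_RGB2HSV)
m=((h[...,1]<90)&(h[...,2]>40)).astype(np.uint8)
T=[(644.5,67),(648.4,2.3),(652.3,-62.5),(656.1,-127.4)]
for i,(b,z) in enumerate([((279,128,288,198),.017),((305,133,318,188),.018),((331,138,349,184),.024),((360,140,378,180),.021)]):
    m0=m.copy()
    s=stat("top",big(m,b),z);print(*s,"off",s[0]-T[i])
E
```

```text
[645.5  67.1] [643.8  66.7] [160.7  20.9] 1.31 off [1.  0.1]
[6.535e+02 5.000e-01] [656.8   1.4] [122.   27.9] 2.77 off [ 5.1 -1.8]
[659.  -67.5] [652.8 -67.4] [84.8 29.6] -2.49 off [ 6.7 -5. ]
[ 654.9 -128. ] [ 652.6 -128. ] [51.8 18.4] 2.48 off [-1.2 -0.6]
```

```bash
python3 - <<'E'
from h import *
p,d=imaging.get_image("top");_,bl=masks(p)
T=[(644.5,67),(648.4,2.3),(652.3,-62.5),(656.1,-127.4)]
v,u=np.nonzero(np.ones(bl.shape))
P=ray("top",np.c_[u,v],.012)[:,:2]*1e3;a=np.radians(3.5);ax=np.array([np.cos(a),np.sin(a)]);ay=np.array([-ax[1],ax[0]])
for t,z in zip(T,(.017,.018,.024,.021)):
    D=P-t;ins=((abs(D@ax)<56)&(abs(D@ay)<15.5)).reshape(bl.shape)
    h=cv2.cvtColor(p,cv2.COLOR_RGB2HSV);m=big((ins&(h[...,1]<120)).astype(np.uint8),(0,0,640,400))
    s=stat("top",m,z);o=s[0]-t;print("along",round(o@ax,1),"across",round(o@ay,1),s[2],s[3])
E
```

```text
along -1.7 across -0.2 [110.   16.5] 3.39
along -1.2 across -0.8 [109.8  13.1] 3.6
along -0.5 across -1.1 [74.7 25.5] 4.5
along -2.3 across -0.8 [53.8 18.7] 1.96
```

All four are within about 2 mm of centre across and along the pads where the mask can tell. The holder and punch are longer than the mask, so I judged those lengthwise from the picture, at about 3 mm or better. Handing in.

```bash
python3 -c "
from cell import arm
print(arm.sign_off())"
```

```text
the job is handed in; nothing more can be done
None
```

The kit is laid out and handed in after about 21 s on the robot's clock: from the red end, the soapstone holder, centre punch, large bright bolt and small dull bolt, each let go along its pad and within about 3 mm of centre by the camera check.

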